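# Set the dust-extraction damper and start the extractor

### The job

Push the upright paddle of the round air damper's lever around its arc until the lever is centred over the index clip on the damper's scale; only then press the extractor's start button right down with a fingertip and let it come back up, leaving the lever at the clip. Only push and press: do not pinch the paddle between the fingers, do not shift the index clip, and leave the loose things on the bench where they are.

Things in the scene. Friction and masses are not known exactly. Their poses are not given: they have to be found in the camera images.
- damper: Fixed round air damper: white housing 200 mm across, top face with the scale 45 mm above the bench, flange 230 mm across, 8 mm high. Origin on its vertical axis at bench height; its x axis runs through the middle of the scale, away from the robot give or take 23 degrees. The scale is 11 thin black lines 0.2 rad apart, the middle one along +x.
- lever (a joint): Angle of the damper's lever and aluminium ring about the damper's vertical axis, rad: 0 = lever along the damper's +x, positive anticlockwise seen from above, stops at -1.2 and +1.2. It starts between -1.0 and -0.4. Friction 0.25 N m (about 2 N at the paddle) keeps it wherever it is left; no spring.
- lever_paddle (a point): Middle of the paddle's top edge, 142 mm from the damper's axis, 100 mm above the bench; x axis radially outward, z up. The paddle is an upright steel plate (26 mm radially, 12 mm thick along the arc, 53 to 100 mm above the bench) at the outer end of a steel bar 10 mm wide, 53 to 61 mm above the bench, that reaches out from the ring. Push on its flat faces.
- clip (a joint): Angle of the index clip about the same axis, rad, with the same zero and sense as the lever: the lever is centred over the clip when the two values are equal. Between 0.15 and 0.95. The clip is clamped and stays put unless forced.
- index_clip (a point): Middle of the clip's top, 92 mm from the damper's axis, 51 mm above the bench; x axis radially outward. The clip is a dark steel bracket, 20 mm wide along the arc, lying 6 mm thick on the scale and hooked over the housing's rim, reaching 79 to 106 mm from the axis. The lever's bar passes 2 mm above it.
- start_box: Fixed grey box (80 x 90 mm, 45 mm high) with the extractor's start button in a round collar (50 mm across, 8 mm high) on the middle of its top. Origin at the middle of its underside. It stands to the robot's right or left of the damper.
- start (a joint): Travel of the start button, m: 0 = up, 0.006 = fully down; a spring returns it, 5 N at the bottom. Counts as pressed beyond 0.0045.
- start_top (a point): Centre of the top of the black round button cap, 34 mm across, 64 mm above the bench when up, facing up; moves with the cap.
- mould: Loose octagonal plaster mould, 110 mm across, 48 mm high, beyond the damper; origin at its underside.
- beaker: Loose white cup, 68 mm across, 75 mm high, to the left of the damper; origin at its underside.
- wrench: Loose steel wrench, 150 mm long, lying to the right of the damper; origin at its underside.
- jar: Loose white jar with a steel lid, 72 mm across, 100 mm high, on the side of the damper that the start button is not; origin at its underside.
- scraper: Loose scraper, 200 mm long, lying at the far left of the bench.
- brush: Loose brush, 190 mm long, lying at the far right of the bench.

How it is judged:
By the outcome, as a careful person would: the job done as asked, in the order asked, and still so for the second after the job is handed in, with the robot touching nothing.
It also fails if it takes over 50 s, if anything falls off the work surface, if the arm or the gripper's body presses on something with over 40 N, if the wrist force passes 120 N, or if a joint passes its speed limit or range.

### The arm

A 6-joint arm with a two-finger parallel gripper is mounted at the origin on the work surface. World frame = base frame: x ahead of the robot, y to its left, z up, the work surface at z = 0. Lengths are in m, angles in rad, forces in N, time in s.
With the tool pointing down it reaches from about 0.375 to 0.975 m from the base axis. Payload 3.8 kg.
Tool frame: the origin (TCP) lies midway between the tips of the shut fingers; the grasp point (between the pads) lies 19 mm behind it; z points along the fingers, y is the line along which they close (so a half turn about z gives the same grasp; the last joint's range is limited). The gripper opens to 85 mm and grips with 20 to 120 N. Pads are 22 mm wide; open, the fingers measure 114 mm over their backs; the gripper's body (76 mm by 85 mm) begins 54 mm behind the grasp point. The pads swing forward as they close: fully open they stand 13 mm farther back than shut.
Start: joints at [-1.276, 0.264, 1.604, -0, 1.274, -0.037], TCP at [0.22, -0.638, 0.231] pointing down, gripper open.
Joint ranges: [-2.63, 2.63], [-0.94, 2.18], [0.31, 2.57], [-1.31, 4.45], [0, 2.66], [-2.55, 2.55]. Speed limits (rad/s): [2.57, 2.57, 3.14, 3.14, 3.14, 3.14].

### API

Orientations are given as a rotation vector (axis times angle).
In Python, from workcell import bot, read_camera, camera_info, ticket gives the robot as it stands.
- The arm moves only by the tool servo_tool, never from a script. Its argument "targets" is a list of rows, each an object of numbers: "hand": the closure, from -1 (fully open) to 1 (shut); "x", "y", "z": the shift along the tool's x, y, z as a fraction of full scale; "roll": the turn about the tool's z as a fraction of full scale. In form: [{"hand": .., "x": .., "y": .., "z": .., "roll": ..}, ...]. A call has 1 to 10 rows; each row is the pose to reach, as a shift and turn from the pose commanded when the call began, along the tool's axes at that moment, turning the shorter way round; what a row does not reach only later rows make up. Full scale, the value 1, is 50 cm for a shift and 180 degrees for a turn. A row lasts 1/12 s, in which the tool goes at most 41.7 mm and 7.16 degrees, less where a joint would pass 70% of its speed; a pose out of reach is approached as far as the arm can. A call with a number of a shift or a turn outside -1 to 1 is refused whole. A call with a gripper value outside its range is refused whole. The fingers move at their own pace and stop on an object; "grip_force" is the grip in N (left out, the last holds). Time passes only in rows, so rows that repeat a pose let the fingers close. It gives the time, the measured TCP pose, the force, the opening and the grip force at its end, in the units of the state.
- bot.read_state(): the state, without advancing time (a new reading comes with each control period).
- read_camera(name): name is "scene" or "top"; returns the picture (384x512x3 uint8, red, green, blue); there is no depth.
- camera_info(name): a dict with "fx", "fy", "cx", "cy" (pixels), "eye" and "orientation" of the camera in the world. Camera axes: x right, y down, z forward; pixel columns grow to the right and rows downward; lengths in m; the calibration is good to about 2 mm. A picture is of the moment at which its call begins. camera_info takes no time and is no camera call.
- ticket.finish_job(): hands the job in; it is judged then, once.
The state is a dict: "time": time; "q": joint angles; "joint_vel": joint speeds; "joint_torque": joint torques, N m; "tool_pos": TCP position; "tcp_rot": TCP orientation; "wrist_force": force on the tool from outside, world axes, zero at the start; "torque": the same for the moment, N m; "width": opening from 0.0 (shut) to 1.0 (fully open); "grip_force": force on a finger pad.
Only numpy, scipy, OpenCV 4.12 (cv2) and the standard library are available. Lean on these libraries where they do the work, as an engineer would, in place of code of your own. Each camera call takes 0.05 s, during which the arm holds its last target. There are 200 camera calls.

## Working session

There is one attempt and no reset: what is moved stays moved. The work goes in short steps, Python scripts to look and compute and a tool call to move; the robot and the scene stay as the last step left them, time stands still between calls to the robot, and variables do not carry over. Pictures are saved under pics/ and viewed, at most 10 in all, crops included, and the job is handed in when it is done.

Besides the shell and the picture viewer there is one more tool, called after "Request:" as name([rows], argument=value, ...), one row to a line, values as JSON. servo_tool: Moves the arm, as the interface text tells. Its arguments: {"type":"object","properties":{"targets":{"type":"array"},"grip_force":{"type":"number"}},"required":["targets"]}

```bash
mkdir -p pics
python3 - <<'E'
from workcell import bot, read_camera, camera_info
import cv2, numpy as np
for n in("scene","top"):
    im=read_camera(n); cv2.imwrite(f"pics/{n}0.png",im[:,:,::-1]); print(n,camera_info(n))
a=cv2.imread("pics/top0.png"); cv2.imwrite("pics/top0b.png",cv2.resize(a,(800,600),interpolation=cv2.INTER_CUBIC))
a=cv2.imread("pics/scene0.png"); cv2.imwrite("pics/scene0b.png",cv2.resize(a,(800,600),interpolation=cv2.INTER_CUBIC))
print(bot.read_state())
E
```

```text
scene {'fx': 362.7647495324961, 'fy': 362.7647495324961, 'cx': 256.8611560261618, 'cy': 190.19120554457183, 'eye': array([ 1.33422757, -0.1756996 ,  0.78024167]), 'orientation': array([-1.85920547, -1.50304725,  0.66542558])}
top {'fx': 473.72468914291073, 'fy': 473.72468914291073, 'cx': 259.4900349704907, 'cy': 190.28776701912344, 'eye': array([ 0.40174751, -0.00190462,  1.24396953]), 'orientation': array([-2.1248486 ,  2.14124081, -0.16357552])}
{'time': 0.1, 'q': array([-1.27587156e+00,  2.64690997e-01,  1.60526739e+00,  1.78210682e-05,
        1.27371424e+00, -3.69235853e-02]), 'joint_vel': array([ 0.00077549, -0.00137043, -0.00370859, -0.00192727, -0.00022402,
        0.00192657]), 'joint_torque': array([-2.44252342e-04, -5.16706681e+01, -3.68589842e+01, -8.71964926e-05,
        6.28562935e-03, -1.78494565e-05]), 'tool_pos': array([ 0.2197002 , -0.63752663,  0.23006148]), 'tcp_rot': array([-3.09641126e+00, -5.18528497e-01,  3.93509344e-04]), 'wrist_force': array([-0.19811076, -0.1681706 , -0.0496653 ]), 'torque': array([0.04510611, 0.02164734, 0.001298  ]), 'grip_force': 0.0, 'width': 0.9991753649973366}
```

View pics/top0b.png

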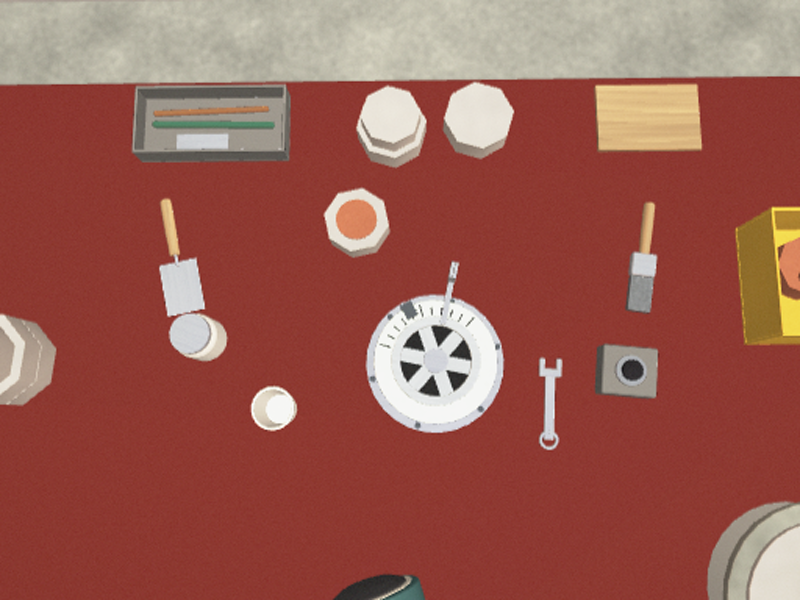

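View pics/scene0b.png

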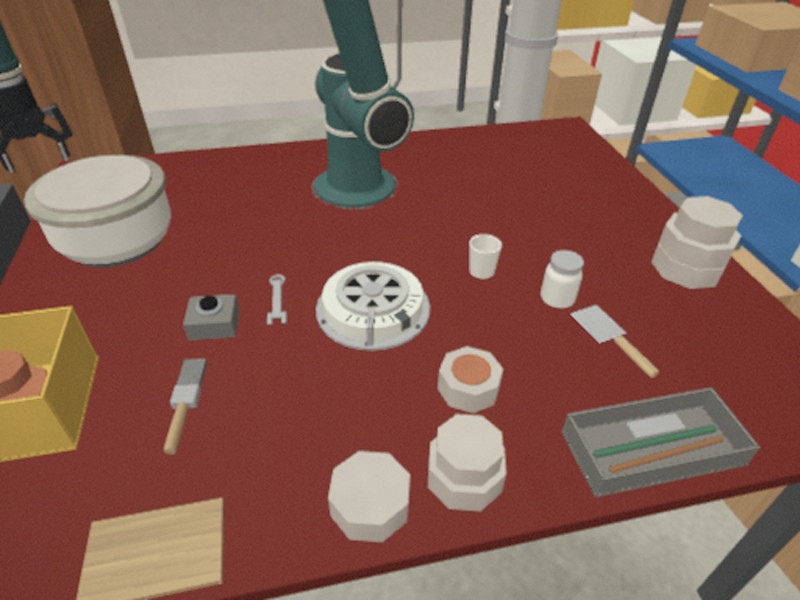

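Top view (800×600): damper centre near (435,362), lever paddle end near (455,265), clip near (408,309), start button near (631,370), on the robot's right with the wrench between. The lever must go anticlockwise (to the image left). The scene view shows the same things, with the lever at (370,325), clip at (403,319) and button at (208,303).

```bash
cat > h.py <<'E'
import cv2, numpy as np
from scipy.spatial.transform import Rotation as R
from workcell import camera_info
def ray(n,uv):
    c=camera_info(n); uv=np.atleast_2d(uv).astype(float)
    d=np.c_[(uv[:,0]-c['cx'])/c['fx'],(uv[:,1]-c['cy'])/c['fy'],np.ones(len(uv))]
    return np.array(c['eye']),R.from_rotvec(c['orientation']).apply(d)
def plane(n,uv,z):
    e,d=ray(n,uv); return e+d*((z-e[2])/d[:,2])[:,None]
def tri(uvt,uvs):
    e1,d1=ray('top',uvt); e2,d2=ray('scene',uvs); d1,d2=d1[0],d2[0]
    s=np.linalg.lstsq(np.c_[d1,-d2],e2-e1,rcond=None)[0]
    a,b=e1+s[0]*d1,e2+s[1]*d2; return (a+b)/2,np.linalg.norm(a-b)
def circ(p):
    A=np.c_[2*p[:,:2],np.ones(len(p))]; s=np.linalg.lstsq(A,(p[:,:2]**2).sum(1),rcond=None)[0]
    return s[:2],np.sqrt(s[2]+s[0]**2+s[1]**2)
E
python3 - <<'E'
from h import *
for n,(u,v,w,h) in dict(top=(225,155,110,130),scene=(195,160,90,70)).items():
    im=cv2.imread(f'pics/{n}0.png'); k=min(800//w,600//h)
    cv2.imwrite(f'pics/{n}_c.png',cv2.resize(im[v:v+h,u:u+w],None,fx=k,fy=k,interpolation=cv2.INTER_CUBIC)); print(n,k)
    hsv=cv2.cvtColor(im,cv2.COLOR_BGR2HSV); m=((hsv[:,:,1]<110)).astype(np.uint8)
    if n=='top':
        m=cv2.morphologyEx(m,cv2.MORPH_OPEN,np.ones((13,13)))
        cs=[c for c in cv2.findContours(m,0,1)[0] if cv2.pointPolygonTest(c,(278,232),False)>0]
        p=plane('top',cs[0][:,0],.008); c,r=circ(p)
        e=abs(np.hypot(*(p[:,:2]-c).T)-r); p=p[e<.004]; print('flange',*circ(p),len(p))
    # dark blobs
    d=((hsv[:,:,2]<90)&(hsv[:,:,1]<110)).astype(np.uint8)
    _,_,st,ce=cv2.connectedComponentsWithStats(d)
    for s,q in zip(st,ce):
        if s[4]>15 and ((n=='top' and 230<q[0]<430 and 170<q[1]<290) or (n=='scene' and 110<q[0]<290 and 150<q[1]<230)): print(n,s,q.round(1))
E
```

```text
top 4
flange [ 0.493941   -0.03891608] 0.11397986538845357 249
top [     0      0    512    384 194888] [255.5 191.1]
top [276 209  13  12  89] [281.6 213.2]
top [259 212  12  12  83] [265.  218.5]
top [288 218  14  12  88] [295.5 224.5]
top [381 221   5  31 108] [383.  236.3]
top [257 231  12  13  90] [261.6 236.2]
top [398 230  14  13 139] [404.3 236.4]
top [286 237  13  13  93] [291.8 242.3]
top [269 241  12  12  86] [275.1 247.7]
scene 8
scene [     0      0    512    384 186965] [255.5 194.8]
scene [235 176   8   4  20] [238.5 177. ]
scene [222 179   8   4  23] [225.8 180.9]
scene [247 179   8   4  22] [250.8 181. ]
scene [128 189  11  10  84] [133.  193.6]
scene [222 189   8   4  23] [225.8 190.1]
scene [247 189   7   4  19] [249.7 190.1]
scene [148 192   5  22  59] [150.2 202.2]
scene [258 204   4   7  22] [259.5 206.8]
```

View pics/top_c.png

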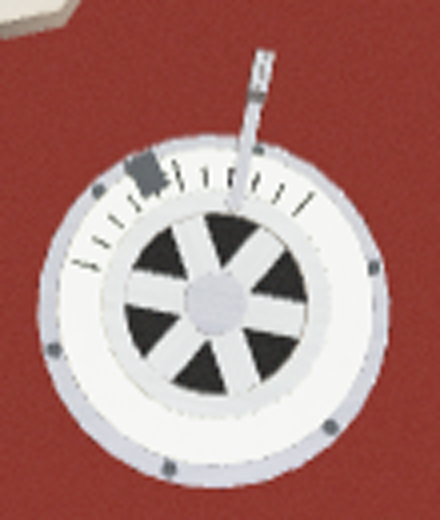

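View pics/scene_c.png

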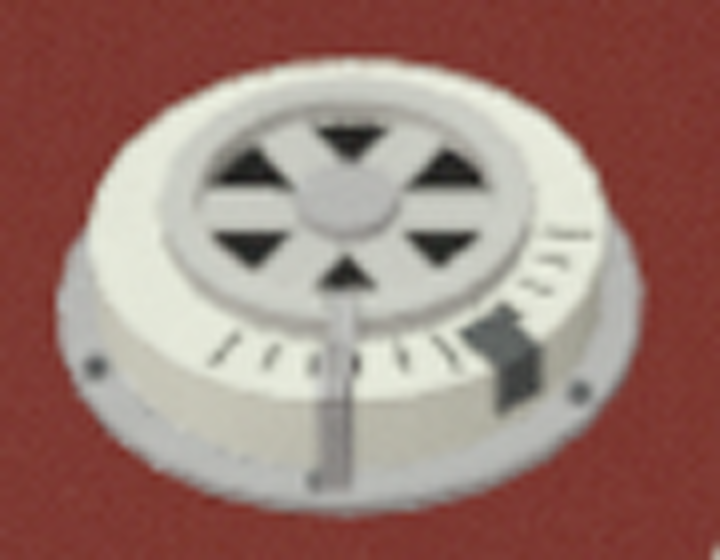

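Top crop (4×, offset 225,155): paddle top is about (255–270, 50–90), bar runs down to (237,195), clip centre (149,173), hub (216,305). Scene crop (8×, offset 195,160): the paddle/bar is seen end-on at about (338,400), and the clip top at about (495,335) with its hook below.

Run:
```python
from h import *
C=np.array([.4939,-.0389])
t=cv2.imread('pics/top0.png'); s=cv2.imread('pics/scene0.png')
def blob(n,im,box,f,z):
    u,v,w,h=box; hsv=cv2.cvtColor(im,cv2.COLOR_BGR2HSV).astype(int)[v:v+h,u:u+w]
    m=f(hsv).astype(np.uint8); k,l,st,ce=cv2.connectedComponentsWithStats(m)
    i=1+st[1:,4].argmax(); uv=ce[i]+[u,v]; p=plane(n,uv,z)[0]
    a=np.arctan2(p[1]-C[1],p[0]-C[0]); print(n,uv.round(2),st[i],p.round(4),'r',np.hypot(*(p[:2]-C)).round(4),'ang',a.round(4)); return uv
g=lambda q:(q[...,2]<130)&(q[...,1]<110)
print('clip');ct=blob('top',t,(252,188,22,18),g,.051); cs=blob('scene',s,(250,195,15,18),g,.045)
print('paddle');pt=blob('top',t,(280,160,20,19),lambda q:(q[...,1]<90)&(q[...,2]>140),.1)
bb=lambda q:q[...,1]<90
blob('top',t,(278,181,20,5),bb,.061)
print('button');bt=blob('top',t,(385,215,40,40),lambda q:(q[...,2]<60),.064); bs=blob('scene',s,(115,180,40,25),lambda q:(q[...,2]<60),.064)
print('tri button',tri(bt,bs),'button top-of-cap row/col extents above')
print('clip tri',tri(ct,(195+490/8,160+330/8)))
# paddle height: scene rows of the lever top
h=cv2.cvtColor(s,cv2.COLOR_BGR2HSV)
for v in range(196,224,2): print(v,s[v,230:246].sum(1)//3)
# ticks
for uv in [(308,205),(279,188),(256,180),(205,178),(180,176),(132,205),(113,222),(98,242),(88,266)]:
    p=plane('top',((uv[0]+.5)/4-.5+225,(uv[1]+.5)/4-.5+155),.045)[0]; print(uv,np.round([np.arctan2(p[1]-C[1],p[0]-C[0]),np.hypot(*(p[:2]-C))],3))
```

```text
clip
top [261.22 197.99] [ 4  5 11 11 69] [0.5766 0.0036 0.051 ] r 0.093 ang 0.4749
scene [258.19 204.29] [ 3  3 10 14 73] [0.5835 0.0021 0.045 ] r 0.0986 ang 0.4294
paddle
top [290.02 172.25] [ 7  7  7 12 51] [ 0.6328 -0.0679  0.1   ] r 0.1419 ang -0.206
top [287.62 182.9 ] [ 8  0  5  5 21] [ 0.6133 -0.0636  0.061 ] r 0.1219 ang -0.2043
button
top [404.09 236.28] [ 13  16  13  12 125] [ 0.4759 -0.3496  0.064 ] r 0.3113 ang -1.6286
scene [133.11 193.57] [13 10 11  8 74] [ 0.484  -0.3523  0.064 ] r 0.3136 ang -1.6025
tri button (array([ 0.4763296 , -0.35283874,  0.05720791]), np.float64(0.0022876186677734797)) button top-of-cap row/col extents above
clip tri (array([0.57610237, 0.00081469, 0.05076942]), np.float64(0.005772990695758834))
196 [203 203 203 196 174 148 137 135 144 147 159 163 191 203 203 203]
198 [195 196 198 200 202 187 181 185 191 178 190 199 197 198 195 193]
200 [164 165 163 161 159 161 175 184 189 161 147 153 155 157 158 156]
202 [210 200 195 196 184 172 171 177 185 175 179 194 194 201 185 210]
204 [218 225 225 201 169 176 161 169 167 142 204 226 225 224 187 149]
206 
[... 154 characters left out ...]
84 163 139 131 132 118 164 179 178 175 176 175 178]
212 [186 187 184 185 166 143 137 135 124 164 178 178 179 177 179 180]
214 [185 184 182 181 165 144 133 132 125 160 177 176 178 179 177 178]
216 [182 181 182 180 165 145 134 137 125 161 176 177 178 178 176 176]
218 [180 181 180 172 151 139 135 136 131 165 180 181 180 177 178 177]
220 [183 182 184 146 120 137 139 141 144 174 185 185 184 184 183 182]
222 [157 161 163 164 167 172 172 172 171 172 170 164 159 157 150 148]
(308, 205) [-0.768  0.087]
(279, 188) [-0.519  0.085]
(256, 180) [-0.335  0.083]
(205, 178) [0.064 0.081]
(180, 176) [0.252 0.084]
(132, 205) [0.686 0.082]
(113, 222) [0.884 0.083]
(98, 242) [1.075 0.084]
(88, 266) [1.273 0.084]
```

Heights and radii check out: paddle r 0.142 at z 0.1, clip r 0.093, tick spacing 0.2 rad. In world angles the damper's x axis is ≈0.27, the lever is ≈−0.205 and the clip ≈0.475, so the lever reads −0.47 and the clip 0.21. I move off now.

Request:
servo_tool([
  {"hand": 1,"x": 0.655,"y": -0.49,"z": 0.02,"roll": 0.171},
  {"hand": 1,"x": 0.655,"y": -0.49,"z": 0.02,"roll": 0.171},
  {"hand": 1,"x": 0.655,"y": -0.49,"z": 0.02,"roll": 0.171},
  {"hand": 1,"x": 0.655,"y": -0.49,"z": 0.02,"roll": 0.171},
  {"hand": 1,"x": 0.655,"y": -0.49,"z": 0.02,"roll": 0.171},
  {"hand": 1,"x": 0.655,"y": -0.49,"z": 0.02,"roll": 0.171},
  {"hand": 1,"x": 0.655,"y": -0.49,"z": 0.02,"roll": 0.171},
  {"hand": 1,"x": 0.655,"y": -0.49,"z": 0.02,"roll": 0.171},
  {"hand": 1,"x": 0.655,"y": -0.49,"z": 0.02,"roll": 0.171},
  {"hand": 1,"x": 0.655,"y": -0.49,"z": 0.02,"roll": 0.171},
])

```text
time: 0.93
tool_pos: [0.4505, -0.2972, 0.2209]
tcp_rot: [-3.124, 0.321, 0.0]
wrist_force: [0.3, -1.4, -0.0]
width: -0.002
grip_force: 0.0
```

```bash
cat >> h.py <<'E'
from workcell import bot
C=np.array([.4939,-.0389])
def pose():
    s=bot.read_state(); M=R.from_rotvec(s['tcp_rot']).as_matrix()
    print('t',round(s['time'],2),s['tool_pos'].round(4),'yaw',np.arctan2(M[1,0],M[0,0]).round(4),'f',s['wrist_force'].round(1),'w',round(s['width'],3))
    return s['tool_pos'],M
def go(targets):
    p,M=pose(); y0=np.arctan2(M[1,0],M[0,0])
    for x,y,z,yaw in targets:
        d=M.T@(np.array([x,y,z])-p)/.5; print('x %.3f y %.3f z %.3f roll %.3f'%(*d,-(yaw-y0)/np.pi))
def push(th,d,z=.07,r=.142):
    q=C+r*np.array([np.cos(th),np.sin(th)])-d*np.array([-np.sin(th),np.cos(th)]); return (*q,z,th)
E
python3 - <<'E'
from h import *
go([push(-.205,.05,.17),push(-.205,.05,.07)])
E
```

```text
t 0.93 [ 0.4505 -0.2972  0.2209] yaw -0.2049 f [ 0.3 -1.4 -0. ] w -0.002
x 0.264 y -0.423 z 0.102 roll 0.000
x 0.264 y -0.423 z 0.302 roll 0.000
```

Request:
servo_tool([
  {"hand": 1,"x": 0.264,"y": -0.423,"z": 0.1,"roll": 0},
  {"hand": 1,"x": 0.264,"y": -0.423,"z": 0.1,"roll": 0},
  {"hand": 1,"x": 0.264,"y": -0.423,"z": 0.1,"roll": 0},
  {"hand": 1,"x": 0.264,"y": -0.423,"z": 0.1,"roll": 0},
  {"hand": 1,"x": 0.264,"y": -0.423,"z": 0.1,"roll": 0},
  {"hand": 1,"x": 0.264,"y": -0.423,"z": 0.1,"roll": 0},
  {"hand": 1,"x": 0.264,"y": -0.423,"z": 0.15,"roll": 0},
  {"hand": 1,"x": 0.264,"y": -0.423,"z": 0.2,"roll": 0},
  {"hand": 1,"x": 0.264,"y": -0.423,"z": 0.25,"roll": 0},
  {"hand": 1,"x": 0.264,"y": -0.423,"z": 0.3,"roll": 0},
])

```text
time: 1.77
tool_pos: [0.6219, -0.1189, 0.0696]
tcp_rot: [-3.125, 0.32, 0.001]
wrist_force: [-1.0, 1.1, 0.2]
width: -0.002
grip_force: 0.0
```

Run:
```python
from h import *
from workcell import read_camera
a=np.hstack([read_camera('scene')[140:260,180:300],read_camera('top')[140:260,230:350]])[:,:,::-1]
cv2.imwrite('pics/a1.png',cv2.resize(a,None,fx=3,fy=3,interpolation=cv2.INTER_CUBIC))
# d from 35 mm to 18 mm, slow
go([push(-.205,d,.07) for d in (.04,.035,.03,.026,.023,.02)])
```

```text
t 1.87 [ 0.6173 -0.1183  0.0654] yaw -0.205 f [-1.7  0.3 -0.5] w 0.001
x 0.010 y -0.025 z -0.009 roll 0.000
x 0.010 y -0.035 z -0.009 roll 0.000
x 0.010 y -0.045 z -0.009 roll 0.000
x 0.010 y -0.053 z -0.009 roll 0.000
x 0.010 y -0.059 z -0.009 roll 0.000
x 0.010 y -0.065 z -0.009 roll 0.000
```

View pics/a1.png

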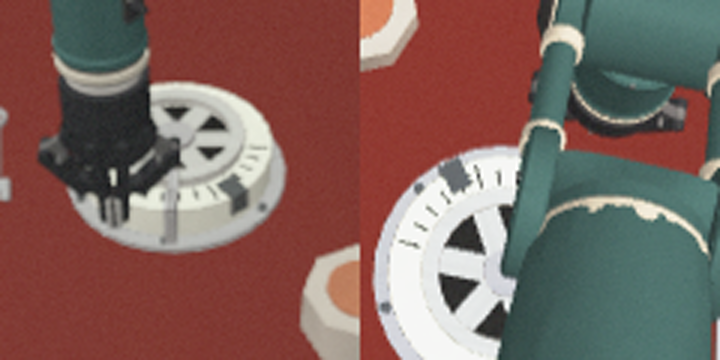

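The left half (scene) shows the shut fingers at about (115,205), to the clockwise side of the paddle at (170,190), clear of it. The right half (top) shows the arm hiding the lever while the clip at (455,175) stays visible. Next I hold briefly to check settling.

Request:
servo_tool([
  {"hand": 1,"x": 0,"y": 0,"z": 0,"roll": 0},
  {"hand": 1,"x": 0,"y": 0,"z": 0,"roll": 0},
  {"hand": 1,"x": 0,"y": 0,"z": 0,"roll": 0},
])

```text
time: 2.12
tool_pos: [0.6238, -0.1203, 0.0737]
tcp_rot: [3.125, -0.323, 0.006]
wrist_force: [-0.3, 0.6, 0.4]
width: 0.002
grip_force: 0.0
```

Run:
```python
from h import *
go([push(-.205,d,.07) for d in (.04,.035,.03,.026,.023,.02)])
```

```text
t 2.12 [ 0.6238 -0.1203  0.0737] yaw -0.2057 f [-0.3  0.6  0.4] w 0.002
x -0.003 y -0.027 z 0.007 roll -0.000
x -0.004 y -0.037 z 0.007 roll -0.000
x -0.004 y -0.047 z 0.007 roll -0.000
x -0.004 y -0.055 z 0.007 roll -0.000
x -0.004 y -0.061 z 0.007 roll -0.000
x -0.004 y -0.067 z 0.007 roll -0.000
```

Request:
servo_tool([
  {"hand": 1,"x": 0,"y": 0,"z": 0,"roll": 0},
  {"hand": 1,"x": 0,"y": -0.006,"z": 0,"roll": 0},
  {"hand": 1,"x": 0,"y": -0.012,"z": 0,"roll": 0},
  {"hand": 1,"x": 0,"y": -0.018,"z": 0,"roll": 0},
  {"hand": 1,"x": 0,"y": -0.024,"z": 0,"roll": 0},
  {"hand": 1,"x": 0,"y": -0.03,"z": 0,"roll": 0},
  {"hand": 1,"x": 0,"y": -0.036,"z": 0,"roll": 0},
  {"hand": 1,"x": 0,"y": -0.04,"z": 0,"roll": 0},
  {"hand": 1,"x": 0,"y": -0.044,"z": 0,"roll": 0},
  {"hand": 1,"x": 0,"y": -0.044,"z": 0,"roll": 0},
])

```text
time: 2.95
tool_pos: [0.6266, -0.0977, 0.0712]
tcp_rot: [-3.125, 0.321, 0.0]
wrist_force: [0.4, 0.3, 0.0]
width: 0.003
grip_force: 0.0
```

Run:
```python
from h import *
def cmd(c0,targets): # rows relative to commanded pose c0=(th,d)
    x0,y0,z0,w=push(*c0); u=np.array([np.cos(w),np.sin(w)]); t=np.array([np.sin(w),-np.cos(w)])
    for th,d in targets:
        x,y,_,v=push(th,d); e=np.array([x-x0,y-y0])/.5; print('%.3f x %.3f y %.3f roll %.4f'%(th,e@u,e@t,-(v-w)/np.pi))
pose()
cmd((-.205,.028),[(-.205+.04*k,max(.028-.002*k,.021)) for k in range(1,11)])
```

```text
t 2.95 [ 0.6266 -0.0977  0.0712] yaw -0.205 f [0.4 0.3 0. ] w 0.003
-0.165 x 0.002 y -0.015 roll -0.0127
-0.125 x 0.003 y -0.031 roll -0.0255
-0.085 x 0.003 y -0.046 roll -0.0382
-0.045 x 0.003 y -0.060 roll -0.0509
-0.005 x 0.003 y -0.071 roll -0.0637
0.035 x 0.002 y -0.083 roll -0.0764
0.075 x 0.001 y -0.094 roll -0.0891
0.115 x -0.001 y -0.105 roll -0.1019
0.155 x -0.003 y -0.117 roll -0.1146
0.195 x -0.006 y -0.128 roll -0.1273
```

Request:
servo_tool([
  {"hand": 1,"x": 0.002,"y": -0.015,"z": 0,"roll": -0.0127},
  {"hand": 1,"x": 0.003,"y": -0.031,"z": 0,"roll": -0.0255},
  {"hand": 1,"x": 0.003,"y": -0.046,"z": 0,"roll": -0.0382},
  {"hand": 1,"x": 0.003,"y": -0.06,"z": 0,"roll": -0.0509},
  {"hand": 1,"x": 0.003,"y": -0.071,"z": 0,"roll": -0.0637},
  {"hand": 1,"x": 0.002,"y": -0.083,"z": 0,"roll": -0.0764},
  {"hand": 1,"x": 0.001,"y": -0.094,"z": 0,"roll": -0.0891},
  {"hand": 1,"x": -0.001,"y": -0.105,"z": 0,"roll": -0.1019},
  {"hand": 1,"x": -0.003,"y": -0.117,"z": 0,"roll": -0.1146},
  {"hand": 1,"x": -0.006,"y": -0.128,"z": 0,"roll": -0.1273},
])

```text
time: 3.78
tool_pos: [0.6373, -0.0353, 0.0714]
tcp_rot: [3.125, 0.308, 0.002]
wrist_force: [0.9, -2.6, -0.2]
width: -0.001
grip_force: 1.0
```

Run:
```python
from h import *
from workcell import read_camera
def cmd(c0,targets):
    x0,y0,z0,w=push(*c0); u=np.array([np.cos(w),np.sin(w)]); t=np.array([np.sin(w),-np.cos(w)])
    for th,d in targets:
        x,y,_,v=push(th,d); e=np.array([x-x0,y-y0])/.5; print('%.3f x %.3f y %.3f roll %.4f'%(th,e@u,e@t,-(v-w)/np.pi))
p,M=pose(); q=p[:2]-C; print('tool angle',np.arctan2(q[1],q[0]),'r',np.hypot(*q),'push point r',)
cmd((.195,.021),[(.195+.025*k,.021) for k in range(1,10)])
a=np.hstack([read_camera('scene')[140:260,180:300],read_camera('top')[140:260,230:350]])[:,:,::-1]
cv2.imwrite('pics/a2.png',cv2.resize(a,None,fx=3,fy=3,interpolation=cv2.INTER_CUBIC))
```

```text
t 3.78 [ 0.6373 -0.0353  0.0714] yaw 0.1964 f [ 0.9 -2.6 -0.2] w -0.001
tool angle 0.02477291959097734 r 0.14342144200514212 push point r
0.220 x 0.001 y -0.007 roll -0.0080
0.245 x 0.002 y -0.014 roll -0.0159
0.270 x 0.002 y -0.021 roll -0.0239
0.295 x 0.003 y -0.029 roll -0.0318
0.320 x 0.003 y -0.036 roll -0.0398
0.345 x 0.003 y -0.043 roll -0.0477
0.370 x 0.003 y -0.050 roll -0.0557
0.395 x 0.003 y -0.057 roll -0.0637
0.420 x 0.002 y -0.064 roll -0.0716
```

View pics/a2.png

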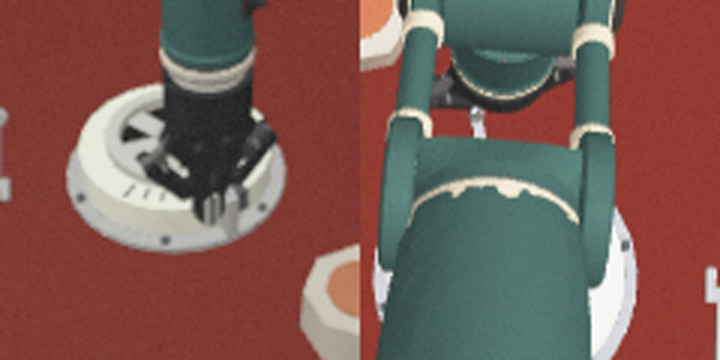

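The left half (scene) shows the fingers at about (212,205) against the paddle at (233,210). In the right half (top) the paddle top shows at about (475,120), between the forearm tubes. Contact force is 2.6 N, as expected, so I continue to 0.42.

Request:
servo_tool([
  {"hand": 1,"x": 0.001,"y": -0.007,"z": 0,"roll": -0.008},
  {"hand": 1,"x": 0.002,"y": -0.014,"z": 0,"roll": -0.016},
  {"hand": 1,"x": 0.002,"y": -0.021,"z": 0,"roll": -0.024},
  {"hand": 1,"x": 0.003,"y": -0.029,"z": 0,"roll": -0.032},
  {"hand": 1,"x": 0.003,"y": -0.036,"z": 0,"roll": -0.04},
  {"hand": 1,"x": 0.003,"y": -0.043,"z": 0,"roll": -0.048},
  {"hand": 1,"x": 0.003,"y": -0.05,"z": 0,"roll": -0.056},
  {"hand": 1,"x": 0.003,"y": -0.057,"z": 0,"roll": -0.064},
  {"hand": 1,"x": 0.002,"y": -0.064,"z": 0,"roll": -0.0716},
  {"hand": 1,"x": 0.002,"y": -0.064,"z": 0,"roll": -0.0716},
])

```text
time: 4.72
tool_pos: [0.6312, -0.0024, 0.0713]
tcp_rot: [-3.072, -0.657, 0.0]
wrist_force: [-0.1, -0.1, 0.4]
width: 0.001
grip_force: 0.0
```

Run:
```python
from h import *
from workcell import read_camera
p,M=pose(); q=p[:2]-C; th=np.arctan2(M[1,0],M[0,0]); t=np.array([-np.sin(th),np.cos(th)])
print('along t',q@t,'along u',q@[np.cos(th),np.sin(th)])
s,tp=read_camera('scene'),read_camera('top'); cv2.imwrite('pics/s3.png',s[:,:,::-1]); cv2.imwrite('pics/t3.png',tp[:,:,::-1])
a=np.hstack([s[170:230,220:280],tp[150:210,235:295]])[:,:,::-1]
cv2.imwrite('pics/a3.png',cv2.resize(a,None,fx=6,fy=6,interpolation=cv2.INTER_CUBIC))
```

```text
t 4.72 [ 0.6312 -0.0024  0.0713] yaw 0.4215 f [-0.1 -0.1  0.4] w 0.001
along t -0.02289102654721651 along u 0.14019172966279633
```

View pics/a3.png

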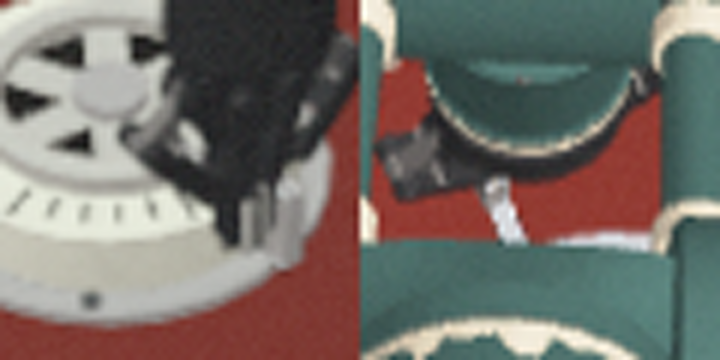

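The left half (scene) shows the fingers at about (255,220) beside the paddle at (290,220). The right half (top) shows the bar running from (495,185) to (518,240). I measure the bar against the clip.

```bash
cat >> h.py <<'E'
def bar(im,rows,u0,u1,z=.061):
    hsv=cv2.cvtColor(im,cv2.COLOR_BGR2HSV).astype(int); P=[]
    for v in rows:
        u=np.arange(u0,u1); w=np.clip(im[v,u0:u1,0].astype(float)-90,0,100) # blue channel: high on steel, low on red
        P.append((np.sum(u*w)/w.sum(),v))
    p=plane('top',P,z); a=np.arctan2(p[:,1]-C[1],p[:,0]-C[0]); return a.round(4),np.hypot(*(p[:,:2]-C).T).round(4)
def cmd(c0,targets):
    x0,y0,z0,w=push(*c0); u=np.array([np.cos(w),np.sin(w)]); t=np.array([np.sin(w),-np.cos(w)])
    for th,d in targets:
        x,y,_,v=push(th,d); e=np.array([x-x0,y-y0])/.5; print('%.3f x %.3f y %.3f roll %.4f'%(th,e@u,e@t,-(v-w)/np.pi))
E
python3 - <<'E'
from h import *
i=cv2.imread('pics/t3.png'); print(bar(i,range(182,190),250,268)); print(i[185:189,252:266,0])
j=cv2.imread('pics/top0.png'); print(bar(j,range(180,187),278,297))
cmd((.42,.021),[(.42+.01*k,.021) for k in range(1,11)])
E
```

```text
(array([0.3981, 0.4037, 0.4025, 0.4062, 0.4135, 0.4054, 0.4116, 0.4119]), array([0.1327, 0.1302, 0.1274, 0.1247, 0.1223, 0.1191, 0.1166, 0.1138]))
[[ 50  49  53  54 100 218 220 220 241  50  46  49  52  52]
 [ 53  52  46  52  53 208 219 221 220  77  52  55  51  49]
 [ 50  47  49  51  51  93 220 219 218 162  52  49  52  53]
 [ 48  47  50  51  51  75 220 219 220 223  76  50  51  52]]
(array([-0.2053, -0.2093, -0.2021, -0.2033, -0.2062, -0.2088, -0.211 ]), array([0.1295, 0.127 , 0.1242, 0.1216, 0.1191, 0.1165, 0.1139]))
0.430 x 0.000 y -0.003 roll -0.0032
0.440 x 0.001 y -0.006 roll -0.0064
0.450 x 0.001 y -0.009 roll -0.0095
0.460 x 0.001 y -0.011 roll -0.0127
0.470 x 0.002 y -0.014 roll -0.0159
0.480 x 0.002 y -0.017 roll -0.0191
0.490 x 0.002 y -0.020 roll -0.0223
0.500 x 0.002 y -0.023 roll -0.0255
0.510 x 0.003 y -0.026 roll -0.0286
0.520 x 0.003 y -0.029 roll -0.0318
```

Request:
servo_tool([
  {"hand": 1,"x": 0,"y": -0.003,"z": 0,"roll": -0.0032},
  {"hand": 1,"x": 0.001,"y": -0.006,"z": 0,"roll": -0.0064},
  {"hand": 1,"x": 0.001,"y": -0.009,"z": 0,"roll": -0.0095},
  {"hand": 1,"x": 0.001,"y": -0.011,"z": 0,"roll": -0.0127},
  {"hand": 1,"x": 0.002,"y": -0.0155,"z": 0,"roll": -0.0175},
  {"hand": 1,"x": 0.002,"y": -0.0155,"z": 0,"roll": -0.0175},
  {"hand": 1,"x": 0.002,"y": 0.01,"z": 0,"roll": -0.0175},
  {"hand": 1,"x": 0.002,"y": 0.04,"z": 0,"roll": -0.0175},
  {"hand": 1,"x": 0.002,"y": 0.07,"z": 0,"roll": -0.0175},
  {"hand": 1,"x": 0.002,"y": 0.1,"z": 0,"roll": -0.0175},
])

```text
time: 5.65
tool_pos: [0.6538, -0.0504, 0.0715]
tcp_rot: [3.053, 0.738, 0.001]
wrist_force: [0.0, 0.5, -0.8]
width: -0.002
grip_force: 0.0
```

Request:
servo_tool([
  {"hand": 1,"x": 0,"y": 0.03,"z": -0.02,"roll": 0},
  {"hand": 1,"x": 0,"y": 0.07,"z": -0.06,"roll": 0},
  {"hand": 1,"x": 0,"y": 0.13,"z": -0.1,"roll": 0},
  {"hand": 1,"x": 0,"y": 0.19,"z": -0.1,"roll": 0},
  {"hand": 1,"x": 0,"y": 0.25,"z": -0.1,"roll": 0},
  {"hand": 1,"x": 0,"y": 0.31,"z": -0.1,"roll": 0},
  {"hand": 1,"x": 0,"y": 0.37,"z": -0.1,"roll": 0},
  {"hand": 1,"x": 0,"y": 0.42,"z": -0.1,"roll": 0},
  {"hand": 1,"x": 0,"y": 0.46,"z": -0.1,"roll": 0},
  {"hand": 1,"x": 0,"y": 0.48,"z": -0.1,"roll": 0},
])

```text
time: 6.48
tool_pos: [0.7633, -0.2668, 0.1219]
tcp_rot: [3.053, 0.733, 0.002]
wrist_force: [-0.3, 0.1, 0.7]
width: -0.002
grip_force: 0.0
```

Run:
```python
from h import *
from workcell import read_camera
pose()
s,tp=read_camera('scene'),read_camera('top'); cv2.imwrite('pics/s4.png',s[:,:,::-1]); cv2.imwrite('pics/t4.png',tp[:,:,::-1])
a=np.hstack([s[180:240,220:280],tp[165:225,235:295]])[:,:,::-1]
cv2.imwrite('pics/a4.png',cv2.resize(a,None,fx=6,fy=6,interpolation=cv2.INTER_CUBIC))
i=cv2.imread('pics/t4.png'); print(bar(i,range(180,191),245,268))
```

```text
t 6.48 [ 0.7633 -0.2668  0.1219] yaw 0.4715 f [-0.3  0.1  0.7] w -0.002
(array([0.4427, 0.4454, 0.4564, 0.4552, 0.4517, 0.4578, 0.4625, 0.4599,
       0.4592, 0.4599, 0.4095]), array([0.1412, 0.1385, 0.1364, 0.1334, 0.1303, 0.1278, 0.1252, 0.1222,
       0.1193, 0.1164, 0.1109]))
```

View pics/a4.png

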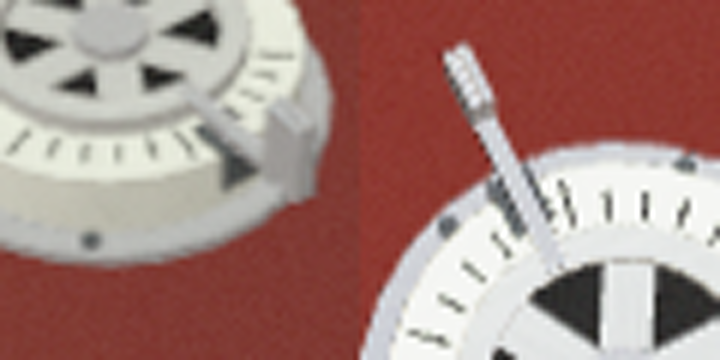

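Top (right half): the bar crosses the clip, with a dark strip on its left at (510,210) wider than the one on its right at (538,190), so the lever is just short. I compare edges along an arc.

```bash
cat >> h.py <<'E'
def prof(im,z,radii,angs):
    c=camera_info('top'); Rm=R.from_rotvec(c['orientation']).inv(); g=im.astype(np.float32)
    out=[]
    for r in radii:
        P=np.c_[C[0]+r*np.cos(angs),C[1]+r*np.sin(angs),np.full(len(angs),z)]-c['eye']; q=Rm.apply(P)
        u=(c['fx']*q[:,0]/q[:,2]+c['cx']).astype(np.float32); v=(c['fy']*q[:,1]/q[:,2]+c['cy']).astype(np.float32)
        out.append(cv2.remap(g,u[None],v[None],cv2.INTER_LINEAR)[0])
    return np.mean(out,0)
def edges(p,angs,lev):
    s=np.sign(p-lev); k=np.where(s[1:]!=s[:-1])[0]
    return (angs[k]+(lev-p[k])/(p[k+1]-p[k])*(angs[k+1]-angs[k])).round(4)
E
python3 - <<'E'
from h import *
A=np.arange(.2,.75,.005); B=np.arange(-.4,0,.005)
i0=cv2.imread('pics/top0.png'); i4=cv2.imread('pics/t4.png')
rc=np.arange(.084,.100,.002); rb=np.arange(.117,.128,.002)
p=prof(i0[:,:,1],.051,rc,A); e=edges(p,A,150); print('clip0',e,e.mean())
p=prof(i4[:,:,1],.051,rc,A); print('now z.051',edges(p,A,150)); p=prof(i4[:,:,1],.061,rc,A); print('now z.061',edges(p,A,150))
for n,i,a in(('lever0',i0,B),('lever4',i4,A)):
    e=edges(prof(i[:,:,0],.061,rb,a),a,135); print(n,e,e.mean())
    e=edges(prof(i[:,:,0],.1,np.arange(.134,.152,.002),a),a,135); print(n,'paddle',e,e.mean())
E
```

```text
clip0 [0.3756 0.5716] 0.4736
now z.051 [0.3742 0.4027 0.5065 0.5719]
now z.061 [0.3815 0.4102 0.5128 0.5798]
lever0 [-0.2444 -0.1665] -0.20545000000000002
lever0 paddle [-0.2449 -0.1658] -0.20535
lever4 [0.4203 0.4981] 0.4592
lever4 paddle [0.4197 0.5005] 0.46009999999999995
```

The lever is at 0.460 and the clip centre at 0.473, so it is 0.013 rad short. I go back and push to a command of 0.4885, which should leave the lever at about 0.473.

Request:
servo_tool([
  {"hand": 1,"x": 0,"y": -0.03,"z": 0,"roll": 0},
  {"hand": 1,"x": 0,"y": -0.09,"z": 0,"roll": 0},
  {"hand": 1,"x": 0,"y": -0.16,"z": 0,"roll": 0},
  {"hand": 1,"x": 0,"y": -0.23,"z": 0,"roll": 0},
  {"hand": 1,"x": 0,"y": -0.3,"z": 0,"roll": 0},
  {"hand": 1,"x": 0,"y": -0.36,"z": 0,"roll": 0},
  {"hand": 1,"x": 0,"y": -0.41,"z": 0.04,"roll": 0},
  {"hand": 1,"x": 0,"y": -0.45,"z": 0.08,"roll": 0},
  {"hand": 1,"x": 0,"y": -0.47,"z": 0.1,"roll": 0},
  {"hand": 1,"x": 0,"y": -0.48,"z": 0.1,"roll": 0},
])

```text
time: 7.42
tool_pos: [0.6488, -0.0462, 0.0683]
tcp_rot: [-3.05, -0.741, 0.01]
wrist_force: [0.3, 0.5, -1.7]
width: 0.002
grip_force: 0.0
```

Request:
servo_tool([
  {"hand": 1,"x": 0,"y": -0.02,"z": 0,"roll": -0.0043},
  {"hand": 1,"x": 0,"y": -0.05,"z": 0,"roll": -0.0043},
  {"hand": 1,"x": 0,"y": -0.075,"z": 0,"roll": -0.0043},
  {"hand": 1,"x": 0,"y": -0.09,"z": 0,"roll": -0.0043},
  {"hand": 1,"x": 0,"y": -0.1,"z": 0,"roll": -0.0043},
  {"hand": 1,"x": 0,"y": -0.107,"z": 0,"roll": -0.0043},
  {"hand": 1,"x": 0,"y": -0.112,"z": 0,"roll": -0.0043},
  {"hand": 1,"x": 0,"y": -0.116,"z": 0,"roll": -0.0043},
  {"hand": 1,"x": 0,"y": -0.1193,"z": 0,"roll": -0.0043},
  {"hand": 1,"x": 0,"y": -0.1193,"z": 0,"roll": -0.0043},
])

```text
time: 8.25
tool_pos: [0.6259, 0.0042, 0.0715]
tcp_rot: [3.048, 0.759, 0.001]
wrist_force: [0.5, -0.6, 0.4]
width: 0.001
grip_force: 0.3
```

Request:
servo_tool([
  {"hand": 1,"x": 0,"y": 0.02,"z": 0,"roll": 0},
  {"hand": 1,"x": 0,"y": 0.05,"z": 0,"roll": 0},
  {"hand": 1,"x": 0,"y": 0.1,"z": 0,"roll": 0},
  {"hand": 1,"x": 0,"y": 0.16,"z": -0.03,"roll": 0},
  {"hand": 1,"x": 0,"y": 0.23,"z": -0.08,"roll": 0},
  {"hand": 1,"x": 0,"y": 0.3,"z": -0.1,"roll": 0},
  {"hand": 1,"x": 0,"y": 0.38,"z": -0.1,"roll": 0},
  {"hand": 1,"x": 0,"y": 0.46,"z": -0.1,"roll": 0},
  {"hand": 1,"x": 0,"y": 0.53,"z": -0.1,"roll": 0},
  {"hand": 1,"x": 0,"y": 0.58,"z": -0.1,"roll": 0},
])

```text
time: 9.08
tool_pos: [0.7625, -0.2573, 0.1211]
tcp_rot: [3.048, 0.755, 0.001]
wrist_force: [-0.8, 0.5, 0.2]
width: -0.0
grip_force: 0.0
```

Run:
```python
from h import *
from workcell import read_camera
tp=read_camera('top')[:,:,::-1]; cv2.imwrite('pics/t5.png',tp); tp=np.ascontiguousarray(tp)
A=np.arange(.2,.75,.005); rc=np.arange(.084,.100,.002); rb=np.arange(.117,.128,.002)
print(edges(prof(tp[:,:,1],.051,rc,A),A,150),edges(prof(tp[:,:,1],.061,rc,A),A,150))
for z,r in((.061,rb),(.1,np.arange(.134,.152,.002))):
    e=edges(prof(tp[:,:,0],z,r,A),A,135); print(e,e.mean())
# button: collar + cap from top
hsv=cv2.cvtColor(tp,cv2.COLOR_BGR2HSV); print('btn region px',tp[236,404])
b=np.array([.4761,-.3505]); go([(*b,.12,.4715),(*b,.07,.4715)])
```

```text
[0.3765 0.3975 0.5142 0.5721] [0.3836 0.4048 0.5211 0.58  ]
[0.4297 0.5073] 0.4685
[0.4277 0.5111] 0.46940000000000004
btn region px [ 98 104  71]
t 9.13 [ 0.7637 -0.2613  0.1208] yaw 0.4834 f [ 2.3 -2.8  0.5] w -0.002
x -0.592 y -0.109 z 0.001 roll 0.004
x -0.592 y -0.110 z 0.101 roll 0.004
```

Run:
```python
from h import *
A=np.arange(.30,.64,.0025)
i0,i4,i5=[cv2.imread(f'pics/{n}.png') for n in('top0','t4','t5')]
for rc in(np.arange(.084,.092,.001),np.arange(.091,.099,.001)):
  print('radii',rc[0],rc[-1])
  p0=prof(i0[:,:,1],.051,rc,A); br=np.median(p0[:15]); dk=p0.min(); w=np.clip(br-p0,0,None)
  print('clip centroid',(A*w).sum()/w.sum(),'width mm',w.sum()/(br-dk)*.0025*rc.mean()*1e3,br,dk)
  for n,i in(('t4',i4),('t5',i5)):
    p=prof(i[:,:,1],.051,rc,A); k0,k1=np.searchsorted(A,[.42,.5]); m=k0+p[k0:k1].argmax()
    bar_b=np.median(p[m-3:m+4]); 
    sR=np.clip(br-p[:m-3],0,None); sL=np.clip(br-p[m+3:],0,None)
    # bar is darker than the scale: remove its step by level at bar
    sR=np.clip(bar_b-p[:m],0,None).sum(); sL=np.clip(bar_b-p[m:],0,None).sum(); f=.0025*rc.mean()*1e3/(bar_b-dk)
    print(n,'right mm',sR*f,'left mm',sL*f,'bar',bar_b); print(p[40:100:3].round().astype(int))
for n,i in(('0',i0),('4',i4),('5',i5)):
  a=A if n!='0' else np.arange(-.4,-.02,.0025); B=[]
  for z,r in [(.061,x) for x in(.117,.120,.123,.126)]+[(.1,x) for x in(.136,.14,.144,.148,.151)]:
    p=prof(i[:,:,0],z,[r],a); w=np.clip(p-80,0,None); B.append((a*w).sum()/w.sum())
  print(n,np.round(B,4))
```

```text
radii 0.084 0.09100000000000001
clip centroid 0.4704382354927812 width mm 18.883219920098785 241.20288 105.791504
t4 right mm 3.1451074712003844 left mm 5.793345765313895 bar 209.95532
[149 171 189 201 208 210 210 210 210 210 210 209 204 190 169 145 125 112
 107 107]
t5 right mm 2.6770812338995147 left mm 5.439979214157308 bar 211.17822
[162 183 200 209 212 211 210 210 210 210 209 208 206 199 185 164 141 123
 111 107]
radii 0.091 0.099
clip centroid 0.47446660592478823 width mm 19.21578601002693 240.07965 106.29373
t4 right mm 3.036510428167384 left mm 6.8445759610318335 bar 210.98405
[132 157 183 201 209 210 211 211 211 211 211 208 198 174 143 115 100  98
 102 106]
t5 right mm 2.4673497943325273 left mm 6.224896061243734 bar 214.6913
[150 176 199 213 215 213 211 211 211 210 210 208 204 192 172 147 126 113
 108 108]
0 [-0.2061 -0.2067 -0.2044 -0.2058 -0.2049 -0.205  -0.2061 -0.2051 -0.2056]
4 [0.4595 0.4581 0.4595 0.4587 0.4626 0.4602 0.4602 0.4612 0.4604]
5 [0.4692 0.4694 0.4682 0.4681 0.4685 0.4709 0.4709 0.4694 0.4689]
```

Run:
```python
from h import *
a=np.hstack([cv2.imread(f'pics/{n}.png')[182:214,245:277] for n in('t4','t5')])
cv2.imwrite('pics/c5.png',cv2.resize(a,None,fx=12,fy=12,interpolation=cv2.INTER_NEAREST))
```

```text
(no output)
```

View pics/c5.png

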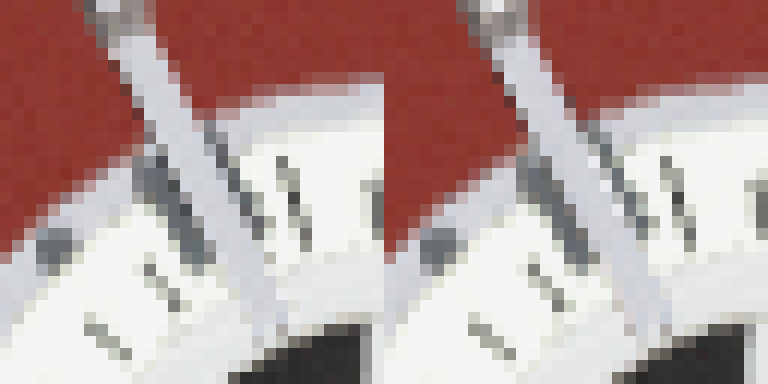

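Nearest-neighbour zoom, before (left) and after (right): the bar lies over the clip. In the right one the dark strips are at (555,215) on the left, which includes the bar's shaded side, and (615,185) on the right, so it is nearly centred. I cross-check with the scene camera.

```bash
sed -i "s/def prof(im,z,radii,angs):/def prof(im,z,radii,angs,n='top'):/; s/c=camera_info('top'); Rm/c=camera_info(n); Rm/" h.py
python3 - <<'E'
from h import *
from workcell import read_camera
s0=cv2.imread('pics/scene0.png'); s=read_camera('scene')[:,:,::-1]; cv2.imwrite('pics/s5.png',s); s=np.ascontiguousarray(s)
A=np.arange(.25,.75,.0025)
for r in(.084,.088,.092,.096,.1): print('clip',r,edges(prof(s0[:,:,1],.051,[r],A,'scene'),A,150))
# same plane height & radius: bar over ring/scale region is low contrast; use contrast of bar to dark clip
for r in(.084,.088,.092,.096,.1): print('bar z.061',r,edges(prof(s[:,:,1],.061,[r],A,'scene'),A,150),prof(s[:,:,1],.061,[r],A,'scene')[48:120:6].round())
E
```

```text
clip 0.084 [0.3086 0.5809]
clip 0.088 [0.2986 0.576 ]
clip 0.092 [0.303  0.5313]
clip 0.096 [0.3166 0.5231]
clip 0.1 [0.3221 0.5177]
bar z.061 0.084 [] [173. 178. 182. 185. 187. 191. 195. 196. 195. 198. 207. 217.]
bar z.061 0.088 [] [168. 175. 181. 185. 185. 178. 170. 171. 177. 187. 203. 217.]
bar z.061 0.092 [0.255 0.349] [165. 177. 184. 187. 188. 182. 173. 166. 172. 187. 206. 216.]
bar z.061 0.096 [0.3611] [159. 174. 186. 190. 188. 184. 178. 169. 168. 185. 201. 215.]
bar z.061 0.1 [0.251 0.366] [155. 170. 182. 186. 189. 192. 194. 193. 196. 205. 217. 224.]
```

The scene view is too oblique and the hook spoils it, so the top view stands. Its estimates say +0.003 to +0.01 rad more, so I make one last small push of 0.006 rad.

Request:
servo_tool([
  {"hand": 1,"x": 0,"y": -0.04,"z": 0,"roll": 0},
  {"hand": 1,"x": 0,"y": -0.1,"z": 0,"roll": 0},
  {"hand": 1,"x": 0,"y": -0.17,"z": 0,"roll": 0},
  {"hand": 1,"x": 0,"y": -0.24,"z": 0,"roll": 0},
  {"hand": 1,"x": 0,"y": -0.31,"z": 0.02,"roll": 0},
  {"hand": 1,"x": 0,"y": -0.37,"z": 0.05,"roll": 0},
  {"hand": 1,"x": 0,"y": -0.41,"z": 0.08,"roll": 0},
  {"hand": 1,"x": 0,"y": -0.44,"z": 0.095,"roll": 0},
  {"hand": 1,"x": 0,"y": -0.455,"z": 0.1,"roll": 0},
  {"hand": 1,"x": 0,"y": -0.46,"z": 0.1,"roll": 0},
])

```text
time: 10.02
tool_pos: [0.6525, -0.0477, 0.0704]
tcp_rot: [-3.048, -0.76, 0.003]
wrist_force: [-0.2, 0.1, -0.6]
width: 0.001
grip_force: 0.0
```

Request:
servo_tool([
  {"hand": 1,"x": 0,"y": -0.02,"z": 0,"roll": -0.0024},
  {"hand": 1,"x": 0,"y": -0.05,"z": 0,"roll": -0.0024},
  {"hand": 1,"x": 0,"y": -0.075,"z": 0,"roll": -0.0024},
  {"hand": 1,"x": 0,"y": -0.092,"z": 0,"roll": -0.0024},
  {"hand": 1,"x": 0,"y": -0.104,"z": 0,"roll": -0.0024},
  {"hand": 1,"x": 0,"y": -0.111,"z": 0,"roll": -0.0024},
  {"hand": 1,"x": 0,"y": -0.116,"z": 0,"roll": -0.0024},
  {"hand": 1,"x": 0,"y": -0.12,"z": 0,"roll": -0.0024},
  {"hand": 1,"x": 0,"y": -0.1225,"z": 0,"roll": -0.0024},
  {"hand": 1,"x": 0,"y": -0.1225,"z": 0,"roll": -0.0024},
])

```text
time: 10.85
tool_pos: [0.6253, 0.0053, 0.0715]
tcp_rot: [3.045, 0.77, 0.001]
wrist_force: [0.0, 0.4, -0.0]
width: 0.001
grip_force: 0.3
```

Request:
servo_tool([
  {"hand": 1,"x": 0,"y": 0.02,"z": 0,"roll": 0},
  {"hand": 1,"x": 0,"y": 0.05,"z": 0,"roll": 0},
  {"hand": 1,"x": 0,"y": 0.1,"z": 0,"roll": 0},
  {"hand": 1,"x": 0,"y": 0.16,"z": -0.03,"roll": 0},
  {"hand": 1,"x": 0,"y": 0.23,"z": -0.08,"roll": 0},
  {"hand": 1,"x": 0,"y": 0.3,"z": -0.1,"roll": 0},
  {"hand": 1,"x": 0,"y": 0.38,"z": -0.1,"roll": 0},
  {"hand": 1,"x": 0,"y": 0.46,"z": -0.1,"roll": 0},
  {"hand": 1,"x": 0,"y": 0.53,"z": -0.1,"roll": 0},
  {"hand": 1,"x": 0,"y": 0.58,"z": -0.1,"roll": 0},
])

```text
time: 11.68
tool_pos: [0.7639, -0.2551, 0.1211]
tcp_rot: [3.045, 0.766, 0.001]
wrist_force: [0.1, -0.6, -0.1]
width: -0.001
grip_force: 0.0
```

```bash
cat > chk.py <<'E'
from h import *
from workcell import read_camera
i=np.ascontiguousarray(read_camera('top')[:,:,::-1]); cv2.imwrite('pics/t_last.png',i)
A=np.arange(.30,.64,.0025); B=[]
for z,r in [(.061,x) for x in(.117,.120,.123,.126)]+[(.1,x) for x in(.136,.14,.144,.148,.151)]:
    p=prof(i[:,:,0],z,[r],A); w=np.clip(p-80,0,None); B.append((A*w).sum()/w.sum())
print('lever',np.round(B,4),np.mean(B)); rc=np.arange(.084,.1,.001)
print('strips',edges(prof(i[:,:,1],.051,rc,A),A,150))
go([(.4761,-.3505,.12,.48),(.4761,-.3505,.07,.48)])
E
python3 chk.py
```

```text
lever [0.4792 0.4789 0.4772 0.4766 0.4802 0.4786 0.4772 0.479  0.4743] 0.4779069781150816
strips [0.3757 0.4123 0.526  0.5722]
t 11.73 [ 0.7651 -0.2591  0.1209] yaw 0.4909 f [ 0.9 -2.5  0.2] w 0.002
x -0.596 y -0.111 z 0.001 roll 0.003
x -0.596 y -0.112 z 0.101 roll 0.003
```

The lever is now at 0.478 against the clip's ≈0.472–0.474, and the strips on both sides are nearly equal, so it is centred within about 0.5 mm. Now the button, at (0.476, −0.351).

Request:
servo_tool([
  {"hand": 1,"x": -0.04,"y": -0.007,"z": 0,"roll": 0},
  {"hand": 1,"x": -0.1,"y": -0.019,"z": 0,"roll": 0},
  {"hand": 1,"x": -0.17,"y": -0.032,"z": 0,"roll": 0},
  {"hand": 1,"x": -0.25,"y": -0.047,"z": 0,"roll": 0},
  {"hand": 1,"x": -0.33,"y": -0.062,"z": 0,"roll": 0},
  {"hand": 1,"x": -0.41,"y": -0.077,"z": 0,"roll": 0},
  {"hand": 1,"x": -0.48,"y": -0.09,"z": 0,"roll": 0},
  {"hand": 1,"x": -0.54,"y": -0.1,"z": 0,"roll": 0},
  {"hand": 1,"x": -0.58,"y": -0.108,"z": 0,"roll": 0},
  {"hand": 1,"x": -0.596,"y": -0.111,"z": 0,"roll": 0},
])

```text
time: 12.57
tool_pos: [0.4709, -0.3441, 0.1211]
tcp_rot: [-3.046, -0.766, 0.002]
wrist_force: [0.7, 0.2, -0.5]
width: -0.0
grip_force: 0.0
```

Request:
servo_tool([
  {"hand": 1,"x": 0,"y": 0,"z": 0,"roll": 0},
  {"hand": 1,"x": 0,"y": 0,"z": 0.01,"roll": 0},
  {"hand": 1,"x": 0,"y": 0,"z": 0.03,"roll": 0},
  {"hand": 1,"x": 0,"y": 0,"z": 0.05,"roll": 0},
  {"hand": 1,"x": 0,"y": 0,"z": 0.065,"roll": 0},
  {"hand": 1,"x": 0,"y": 0,"z": 0.075,"roll": 0},
  {"hand": 1,"x": 0,"y": 0,"z": 0.08,"roll": 0},
  {"hand": 1,"x": 0,"y": 0,"z": 0.08,"roll": 0},
  {"hand": 1,"x": 0,"y": 0,"z": 0.08,"roll": 0},
  {"hand": 1,"x": 0,"y": 0,"z": 0.08,"roll": 0},
])

```text
time: 13.4
tool_pos: [0.4747, -0.3426, 0.0817]
tcp_rot: [3.045, 0.771, 0.001]
wrist_force: [0.2, -0.3, 0.5]
width: 0.005
grip_force: 0.0
```

Run:
```python
from h import *
from workcell import read_camera
go([(.476,-.351,.07,.49)])
s=read_camera('scene')[150:240,80:200][:,:,::-1]; t=read_camera('top')[190:280,350:470][:,:,::-1]
cv2.imwrite('pics/b.png',cv2.resize(np.hstack([s,t]),None,fx=3,fy=3,interpolation=cv2.INTER_CUBIC))
```

```text
t 13.4 [ 0.4747 -0.3426  0.0817] yaw 0.4957 f [ 0.2 -0.3  0.5] w 0.005
x -0.006 y 0.016 z 0.023 roll 0.002
```

View pics/b.png

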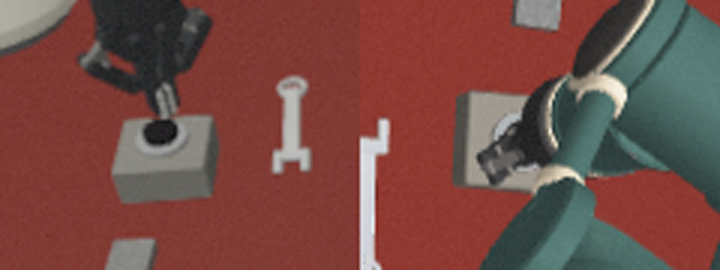

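The left half (scene) shows the shut fingertips at (165,100), just above the black cap at (160,132). The right half (top) shows the hand over the box. I correct 8 mm sideways and press down slowly.

Request:
servo_tool([
  {"hand": 1,"x": -0.003,"y": 0.008,"z": 0,"roll": 0},
  {"hand": 1,"x": -0.006,"y": 0.016,"z": 0,"roll": 0},
  {"hand": 1,"x": -0.006,"y": 0.016,"z": 0.012,"roll": 0},
  {"hand": 1,"x": -0.006,"y": 0.016,"z": 0.024,"roll": 0},
  {"hand": 1,"x": -0.006,"y": 0.016,"z": 0.032,"roll": 0},
  {"hand": 1,"x": -0.006,"y": 0.016,"z": 0.038,"roll": 0},
  {"hand": 1,"x": -0.006,"y": 0.016,"z": 0.042,"roll": 0},
  {"hand": 1,"x": -0.006,"y": 0.016,"z": 0.045,"roll": 0},
  {"hand": 1,"x": -0.006,"y": 0.016,"z": 0.048,"roll": 0},
  {"hand": 1,"x": -0.006,"y": 0.016,"z": 0.048,"roll": 0},
])

```text
time: 14.33
tool_pos: [0.4749, -0.3507, 0.058]
tcp_rot: [-3.045, -0.771, 0.002]
wrist_force: [-4.2, 1.5, 7.5]
width: -0.003
grip_force: 3.8
```

Request:
servo_tool([
  {"hand": 1,"x": 0,"y": 0,"z": 0.0015,"roll": 0},
  {"hand": 1,"x": 0,"y": 0,"z": 0.003,"roll": 0},
  {"hand": 1,"x": 0,"y": 0,"z": 0.003,"roll": 0},
])

```text
time: 14.58
tool_pos: [0.475, -0.3507, 0.0579]
tcp_rot: [-3.045, -0.771, 0.002]
wrist_force: [-7.1, 3.2, 14.6]
width: -0.005
grip_force: 7.6
```

Against the stop: z stays at 0.058 while the force rises to 15 N. I lift off, straight up and then clear.

Request:
servo_tool([
  {"hand": 1,"x": 0,"y": 0,"z": -0.005,"roll": 0},
  {"hand": 1,"x": 0,"y": 0,"z": -0.015,"roll": 0},
  {"hand": 1,"x": 0,"y": 0,"z": -0.03,"roll": 0},
  {"hand": 1,"x": 0,"y": 0,"z": -0.06,"roll": 0},
  {"hand": 1,"x": 0,"y": 0,"z": -0.1,"roll": 0},
  {"hand": 1,"x": 0,"y": 0,"z": -0.14,"roll": 0},
  {"hand": 1,"x": 0,"y": 0.04,"z": -0.17,"roll": 0},
  {"hand": 1,"x": 0,"y": 0.1,"z": -0.2,"roll": 0},
  {"hand": 1,"x": 0,"y": 0.15,"z": -0.2,"roll": 0},
  {"hand": 1,"x": 0,"y": 0.17,"z": -0.2,"roll": 0},
])

```text
time: 15.42
tool_pos: [0.5184, -0.4291, 0.1582]
tcp_rot: [3.041, 0.768, 0.005]
wrist_force: [0.1, -0.3, 0.2]
width: 0.001
grip_force: 0.0
```

Request:
servo_tool([
  {"hand": 1,"x": 0,"y": 0,"z": 0,"roll": 0},
  {"hand": 1,"x": 0,"y": 0,"z": 0,"roll": 0},
  {"hand": 1,"x": 0,"y": 0,"z": 0,"roll": 0},
  {"hand": 1,"x": 0,"y": 0,"z": 0,"roll": 0},
  {"hand": 1,"x": 0,"y": 0,"z": 0,"roll": 0},
])

```text
time: 15.83
tool_pos: [0.5151, -0.4244, 0.1552]
tcp_rot: [-3.044, -0.771, 0.001]
wrist_force: [-0.3, 0.5, 0.4]
width: 0.0
grip_force: 0.0
```

```bash
python3 chk.py
python3 - <<'E'
from h import *
a,b=cv2.imread('pics/top0.png'),cv2.imread('pics/t_last.png')
d=(cv2.absdiff(a,b).max(2)>60).astype(np.uint8)
n,_,st,ce=cv2.connectedComponentsWithStats(d)
for s,c in zip(st[1:],ce[1:]):
    if s[4]>8: print(s,c.round())
E
```

```text
lever [0.4791 0.4787 0.4774 0.4767 0.4802 0.4784 0.4773 0.4788 0.4745] 0.4778994939317157
strips [0.3762 0.4121 0.5264 0.5717]
t 15.88 [ 0.5153 -0.4246  0.1554] yaw 0.4959 f [0.9 0.3 0.7] w 0.003
x 0.002 y -0.168 z 0.071 roll 0.005
x 0.002 y -0.168 z 0.171 roll 0.005
[  382   153   130   231 13675] [463. 288.]
[285 167   9  23  98] [289. 178.]
[248 172  18  32 145] [256. 187.]
[256 208  46  46 916] [278. 231.]
[ 466  323   46   61 1576] [488. 355.]
[215 368  57  16 685] [246. 377.]
```

The lever is still at the clip, and outside the arm's own area only the lever and ring changed in the top view. I hand in.

```bash
python3 -c "
from workcell import ticket; print(ticket.finish_job())"
```

```text
the job is handed in; nothing more can be done
None
```

The lever was pushed round to the index clip, within about 0.006 rad by the top camera; the start button was then pressed to its stop and released, and the job is handed in at about 16 s with the arm clear.

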